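# Push two strayed teacups back into the row

## Robot

A 7-joint arm with a two-finger parallel gripper is mounted at the origin on the work surface. World frame = base frame: x ahead of the robot, y to its left, z up, the work surface at z = 0. Lengths are in m, angles in rad, forces in N, time in s.
With the tool pointing down it reaches from about 0.425 to 0.825 m from the base axis. Payload 3.6 kg.
Tool frame: the origin (TCP) lies midway between the tips of the shut fingers; the grasp point (between the pads) lies 19 mm behind it; z points along the fingers, y is the direction in which the jaws open and shut (so a half turn about z gives the same grasp; the last joint's range is limited). The gripper opens to 85 mm and grips with 20 to 120 N. Pads are 22 mm wide; open, the fingers measure 114 mm over their backs; the gripper's body (76 mm by 85 mm) begins 54 mm behind the grasp point. The pads swing forward as they close: fully open they stand 13 mm farther back than shut.
Start: joints at [-0.026, 0.615, -0.013, 1.423, 0.008, 1.103, -0.04], TCP at [0.65, 0, 0.209] pointing down, gripper open.
Joint ranges: [-3.12, 3.12], [-0.3, 2.06], [-1.34, 1.32], [0.26, 2.42], [-1.36, 4.5], [0.01, 1.98], [-2.84, 2.84]. Speed limits (rad/s): [2.79, 2.79, 3.14, 3.14, 3.14, 3.14, 3.14].

## Interface

Orientations are given as a unit quaternion [x, y, z, w].
In Python, from bench import manip gives the robot as it stands.
- The arm moves only by the tool jog_arm, never from a script. Its arguments are lists of equal length, an entry for each row: "linear": the shift along the tool's x, y, z in cm, a list of three; "rot": the turn, a rotation vector about the tool's x, y, z in rad, a list of three; "claw": the closure in counts, from 0 (fully open) to 255 (shut). In form: {"linear": [[dx, dy, dz], ...], "rot": [[wx, wy, wz], ...], "claw": [claw, ...]}. A call has 1 to 10 rows; each row is the pose to reach, as a shift and turn from the pose commanded when the call began, along the tool's axes at that moment; what a row does not reach only later rows make up. A row lasts 1/12 s, in which the tool goes at most 41.7 mm and 7.16 degrees, less where a joint would pass 70% of its speed; a pose out of reach is approached as far as the arm can. A call with a gripper value outside its range is refused whole. The fingers move at their own pace and stop on an object; the grip force is fixed at half the most. Time passes only in rows, so rows that repeat a pose let the fingers close. It gives the time, the measured TCP pose, the force and the opening at its end, in the units of the state.
- manip.observe(): the state, without advancing time (a new reading comes with each control period).
- manip.get_image(name): name is "scene" or "side" or "wrist"; returns the picture (400x640x3 uint8, red, green, blue); there is no depth.
- manip.camera_info(name): a dict with "fx", "fy", "cx", "cy" (pixels), "R" (3x3) and "t" (3): a world point X has camera coordinates R X + t; the wrist camera has in their place "tool_from_camera" (4x4, takes a point from camera to tool coordinates, whose origin is the TCP and whose axes are the flange's). Camera axes: x right, y down, z forward; pixel columns grow to the right and rows downward; lengths in m; the calibration is good to about 2 mm. The wrist camera is an equidistant fisheye: a pixel r from the principal point sees the ray r / f radians off the axis. A picture is of the moment at which its call begins: read the wrist's pose just before it. camera_info takes no time and is no camera call.
- manip.hand_in(): hands the job in, once; it reports no verdict.
The state is a dict: "time": time; "joint_pos": joint angles; "qvel": joint speeds; "joint_efforts": joint torques, N m; "eef_pos": TCP position; "tcp_rot": TCP orientation; "wrist_force": force on the tool from outside, world axes, zero at the start; "ft_torque": the same for the moment, N m; "width": finger opening in m.
Only numpy, scipy, OpenCV 4.12 (cv2) and the standard library are available. Lean on these libraries where they do the work, as an engineer would, in place of code of your own. Each camera call takes 0.05 s, during which the arm holds its last target. There are 200 camera calls.

## Task

Two teacups, the dark blue one and the rust-and-blue one, have strayed forward from the row on the walnut display tray. With the fingertips, push each of them along the tray into one of the two empty places marked by a cream spot (one cup to each, whichever you like), so that it stands upright against the tray's back ledge, centred on its spot sideways. Never lift or tip them, and leave the other cups, the bowl and the tea caddy where they are.

Things in the scene. Friction and masses are not known exactly. Their poses are not given: they have to be found in the camera images.
- tray: Fixed walnut board 300 x 520 mm, top at z = 0.03; back ledge 20 mm thick, 22 mm high along its whole far (+x) long edge; no other rims. Origin: centre of its underside; x square to the ledge and towards it (away from the robot), y along it. The four places of the row have their centres at tray x = +0.096, 110 mm apart.
- ledge (a point): Middle of the foot of the ledge's inner face, on the tray top (tray x = +0.13). x points into the ledge, y along it. A cup that touches the ledge has its centre 33 mm before this face.
- cup_blue: To be pushed. Straight porcelain cup, no handle, open top, outer radius 33 mm from 10 mm above the foot to the rim, foot 56 mm across, 70 mm tall, about 0.25 kg, slides freely. Origin: centre of its underside, z up. Dark blue with a pale chequered stripe, pale inside. It starts before the left (+y) half of the row.
- cup_rust: To be pushed. Straight porcelain cup, no handle, open top, outer radius 33 mm from 10 mm above the foot to the rim, foot 56 mm across, 70 mm tall, about 0.25 kg, slides freely. Origin: centre of its underside, z up. Rust-red lower band and dark blue upper band, pale inside and at the rim. It starts before the right (-y) half of the row.
- mark_left: An empty place of the row: flat cream round spot, 44 mm across, flush with the tray top. Origin: its centre, z = 0.03; x square to the ledge and towards it, y along the ledge. A cup centred on it is 1 mm short of touching the ledge. Either cup may go here. This one is one of the two places in the left (+y) half of the row.
- mark_right: An empty place of the row: flat cream round spot, 44 mm across, flush with the tray top. Origin: its centre, z = 0.03; x square to the ledge and towards it, y along the ledge. A cup centred on it is 1 mm short of touching the ledge. Either cup may go here. This one is one of the two places in the right (-y) half of the row.
- row_cup_left: Bystander, not to be moved. Same shape and size as the cups to push (66 mm diameter, 70 mm tall), celadon with a blue rim band and blue upright bars; it has the other place in the left half of the row, already standing in the row against the back ledge. Origin: centre of its underside.
- row_cup_right: Bystander, not to be moved. Same shape and size as the cups to push (66 mm diameter, 70 mm tall), celadon with a blue rim band and a few blue upright bars; it has the other place in the right half of the row, already standing in the row against the back ledge. Origin: centre of its underside.
- bowl: Bystander, not to be moved. Pale celadon bowl, 116 mm across and 60 mm high, on the table left of the tray. Origin: centre of its underside.
- caddy: Bystander, not to be moved. Red tea caddy with a wooden lid, 68 mm in diameter, 90 mm high, on the table right of the tray. Origin: centre of its underside.
Mind the look-alikes: they are no part of the job. What is shaped like the cup_blue but green is not meant.

How it is judged:
At the end, for the whole second after the job is handed in: Each of the two strayed cups stands upright and still on the tray, one at each cream spot, its centre within 11 mm of the spot's centre along the ledge and no more than 5 mm of gap between the cup and the ledge (angle between each of cup_blue, cup_rust's own z axis and vertical below 0.1 rad and linear speed of each of cup_blue, cup_rust below 0.01 m/s and height (world z) of cup_blue between 0.024 and 0.036 m and height (world z) of cup_rust between 0.024 and 0.036 m and ((y of cup_blue in the frame of mark_left between -0.011 and 0.011 m and x of cup_blue in the frame of ledge between -0.038 and 0 m and y of cup_rust in the frame of mark_right between -0.011 and 0.011 m and x of cup_rust in the frame of ledge between -0.038 and 0 m) or (y of cup_blue in the frame of mark_right between -0.011 and 0.011 m and x of cup_blue in the frame of ledge between -0.038 and 0 m and y of cup_rust in the frame of mark_left between -0.011 and 0.011 m and x of cup_rust in the frame of ledge between -0.038 and 0 m))); the robot touches nothing.
It fails at once if a strayed cup is lifted off the tray (12 mm or more) (height (world z) of any of cup_blue, cup_rust above 0.042 m).
It fails at once if a strayed cup is tipped over or falls off the tray (angle between any of cup_blue, cup_rust's own z axis and vertical above 0.5 rad or height (world z) of any of cup_blue, cup_rust below 0.01 m).
It fails at once if a row cup is moved (12 mm) or tipped (distance of any of row_cup_left, row_cup_right from where it was at the start of the episode above 0.012 m or angle between any of row_cup_left, row_cup_right's own z axis and vertical above 0.3 rad).
It fails at once if the bowl or the tea caddy is moved (20 mm) or tipped (distance of any of bowl, caddy from where it was at the start of the episode above 0.02 m or angle between any of bowl, caddy's own z axis and vertical above 0.3 rad).
It also fails if it takes over 64 s, if anything falls off the work surface, if the arm or the gripper's body presses on something with over 40 N, if the wrist force passes 120 N, or if a joint passes its speed limit or range.

## Working session

There is one attempt and no reset: what is moved stays moved. The work goes in short steps, Python scripts to look and compute and a tool call to move; the robot and the scene stay as the last step left them, time stands still between calls to the robot, and variables do not carry over. Pictures are saved under pics/ and viewed, about 8 in all and at most 12, crops included, and the job is handed in when it is done.

Besides the shell and the picture viewer there is one more tool, called after ">>>" as name(argument=value, ...) on one line, values as JSON. jog_arm: Moves the arm, as the interface text tells. Its arguments: {"type":"object","properties":{"linear":{"type":"array"},"rot":{"type":"array"},"claw":{"type":"array"}},"required":["linear","rot","claw"]}

```bash
mkdir -p pics; ls
python3 - <<'E'
from bench import manip
import cv2,numpy as np
s=manip.observe();print(s['time'],s['eef_pos'],s['tcp_rot'],s['width'])
for n in("scene","side"):
    im=manip.get_image(n);cv2.imwrite(f"pics/{n}0.png",im[:,:,::-1]);c=manip.camera_info(n);print(n,c, -np.array(c['R']).T@np.array(c['t']))
E
```

```text
pics
0.0 [6.49169707e-01 2.93958278e-05 2.07527785e-01] [ 0.7070721   0.70714027 -0.00092018 -0.00091692] 0.085237030740382
scene {'fx': 439.698128249796, 'fy': 439.698128249796, 'cx': 320.85770904419394, 'cy': 202.05203391840604, 'R': array([[ 0.28193521,  0.95941636,  0.00572555],
       [ 0.77799167, -0.22512111, -0.58655728],
       [-0.56146371,  0.16982558, -0.80988751]]), 't': array([-0.16948212, -0.36308036,  1.37891862])} [ 1.10446924 -0.15330879  0.90477192]
side {'fx': 441.4273885087376, 'fy': 441.4273885087376, 'cx': 326.51390706186993, 'cy': 201.7338720821856, 'R': array([[-0.70520454, -0.70890869, -0.01162004],
       [-0.48045921,  0.48987271, -0.72745012],
       [ 0.52138805, -0.50741818, -0.68606216]]), 't': array([0.3927859 , 0.29057643, 1.06679883])} [-0.13961164  0.67741699  0.94783437]
```

View pics/scene0.png

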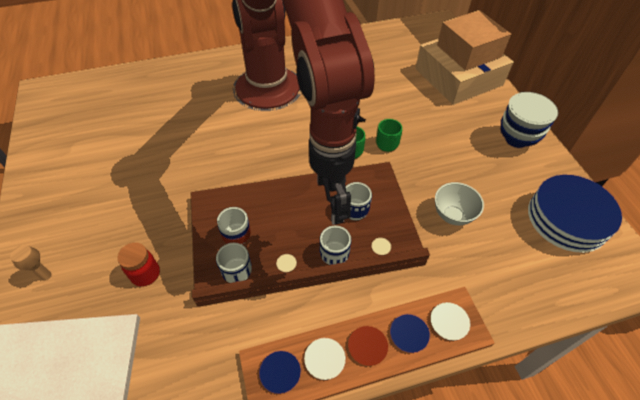

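View pics/side0.png

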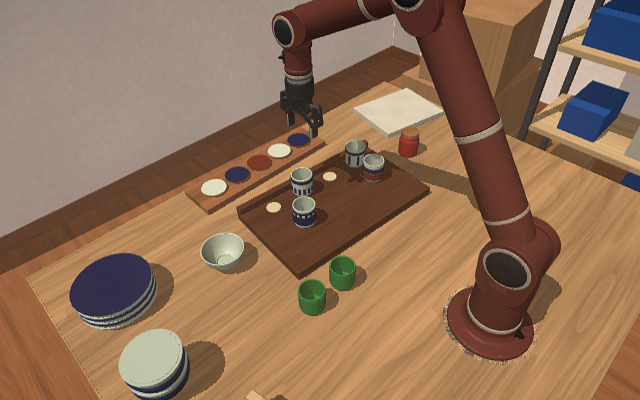

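Look-alikes for the strayed cups, by side-camera pixel:
- Dark blue with chequered stripe: (304,212). This is cup_blue.
- Rust and blue: (373,165). This is cup_rust.
- Row cups with bars: (301,181) and (355,152). Not to be moved.
- Green cups: (312,296) and (342,272). Not meant.

The cream spots are at (274,207) and (330,176). The pale discs on the far board are not spots.

```bash
cat > h.py <<'E'
from bench import manip
import cv2,numpy as np
def ray(n,uv,z):
    c=manip.camera_info(n);R=np.array(c['R']);o=-R.T@np.array(c['t'])
    d=R.T@np.array([(uv[0]-c['cx'])/c['fx'],(uv[1]-c['cy'])/c['fy'],1.])
    return o+d*(z-o[2])/d[2]
def proj(n,X):
    c=manip.camera_info(n);p=np.array(c['R'])@np.array(X)+np.array(c['t'])
    return np.array([p[0]/p[2]*c['fx']+c['cx'],p[1]/p[2]*c['fy']+c['cy']])
def pale(im,s=70,v=110):
    h=cv2.cvtColor(im,cv2.COLOR_BGR2HSV);return ((h[...,1]<s)&(h[...,2]>v)).astype(np.uint8)
E
python3 - <<'E'
from h import *
for n,box,sp in(("side",(230,130,430,260),[(274,207),(330,176)]),("scene",(190,165,430,300),[(287,263),(381,246)])):
    im=cv2.imread(f"pics/{n}0.png");h=cv2.cvtColor(im,cv2.COLOR_BGR2HSV)
    for u,v in sp:
        print(n,h[v,u]); g=((h[...,2]>140)).astype(np.uint8)
        k,l,st,ce=cv2.connectedComponentsWithStats(g);i=l[v,u];print(st[i],ce[i],ray(n,ce[i],.03))
    x,y,X,Y=box;cv2.imwrite(f"pics/{n}c.png",cv2.resize(im[y:Y,x:X],None,fx=3.3,fy=3.3,interpolation=cv2.INTER_CUBIC))
E
```

```text
side [ 21  81 223]
[266 202  15  11 130] [273.11538462 206.65384615] [0.65709593 0.12599502 0.03      ]
side [ 21  80 223]
[323 172  14   9 103] [329.11650485 175.88349515] [ 0.63821623 -0.09316384  0.03      ]
scene [ 23  90 229]
[276 254  21  18 298] [286.05033557 262.54026846] [ 0.63641362 -0.09154985  0.03      ]
scene [ 23  89 229]
[371 238  20  17 273] [380.87912088 245.94505495] [0.65550416 0.12729158 0.03      ]
```

View pics/sidec.png

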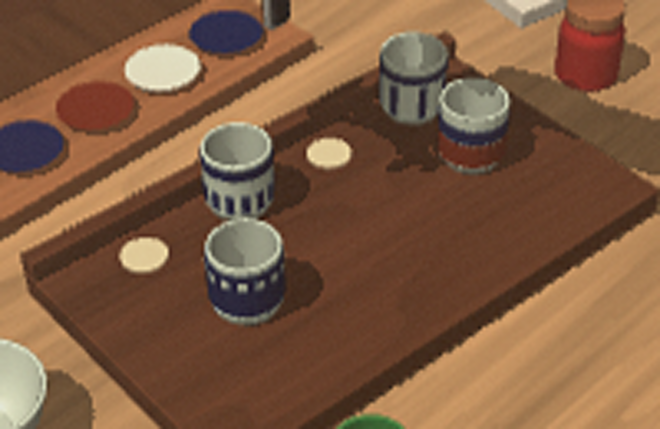

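The crop confirms the choice. cup_blue's rim is centred at crop (244,245), cup_rust's at (474,104), and the row cups' at (237,151) and (414,59).

Run:
```python
from h import *
L=np.array([.6563,.1266]);R=np.array([.6373,-.0923]);ey=(L-R)/np.linalg.norm(L-R);ex=np.array([ey[1],-ey[0]])
M=(L+R)/2;print(np.linalg.norm(L-R),"ex",ex,"ey",ey,np.arctan2(ex[1],ex[0]))
loc=lambda p:np.array([(p[:2]-M)@ex,(p[:2]-M)@ey]) # origin: row centre at row_cup_left (x=0 row line)
for nm,c in dict(blue=(244.5,245),rust=(474.5,104),rowL=(237,151),rowR=(414,60)).items():
    u=np.array(c)/3.3+[230,130];p=ray("side",u,.10);print(nm,p,loc(p))
    print('  foot px scene',proj("scene",[p[0],p[1],.1]))
for nm,uv in dict(rust=(233.5,218),rowL=(335.5,238)).items():
    p=ray("scene",uv,.1);print(nm,'scene',p,loc(p))
c=manip.camera_info("wrist");print(c)
```

```text
0.21972303019938533 ex [ 0.99625424 -0.0864725 ] ey [0.0864725  0.99625424] -0.08658063173621591
blue [0.54209211 0.10126805 0.1       ] [-0.11158957  0.07474861]
  foot px scene [356.13034814 192.13779012]
rust [ 0.52885047 -0.17989477  0.1       ] [-0.10046876 -0.20650608]
  foot px scene [233.68279236 215.73676159]
rowL [0.63764892 0.02223623 0.1       ] [-0.00955662  0.00427587]
  foot px scene [335.86078595 234.36166428]
rowR [ 0.61596821 -0.19131195  0.1       ] [-0.01269007 -0.21034721]
  foot px scene [235.36857544 250.12945722]
rust scene [ 0.53469892 -0.18130434  0.1       ] [-0.09452034 -0.20740464]
rowL scene [0.64611686 0.01875521 0.1       ] [-0.00081939  0.00154013]
{'fx': 309.70691628693146, 'fy': 309.70691628693146, 'cx': 321.3518406950444, 'cy': 197.64815296094267, 'tool_from_camera': array([[ 7.75246293e-05, -9.46651818e-01, -3.22258172e-01,
         8.38388099e-02],
       [ 9.99999989e-01,  1.13992094e-04, -9.42914630e-05,
         1.80838882e-05],
       [ 1.25996069e-04, -3.22258161e-01,  9.46651816e-01,
        -1.66908053e-01],
       [ 0.00000000e+00,  0.00000000e+00,  0.00000000e+00,
         1.00000000e+00]])}
```

View pics/scenec.png

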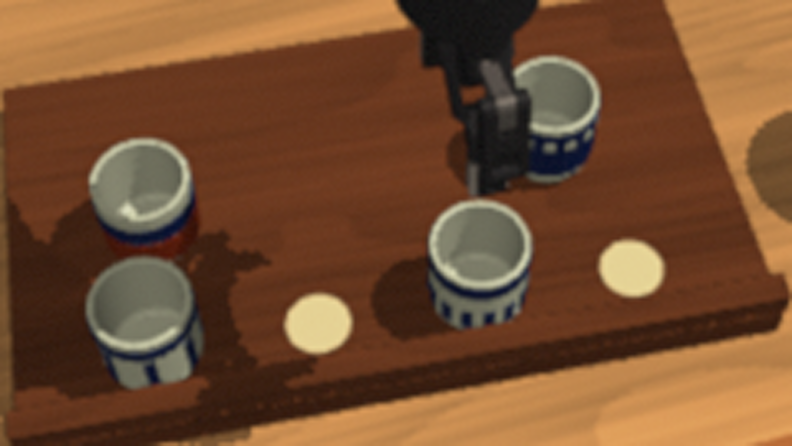

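>>> jog_arm(linear=[[-4, -2, 0], [-8, -4, 0], [-12, -6, 0], [-16, -8, 0], [-20, -10, 0], [-24.4, -11.8, 0], [-24.4, -11.8, 0], [-24.4, -11.8, 0], [-24.4, -11.8, 0]], rot=[[0, 0, 0.087], [0, 0, 0.087], [0, 0, 0.087], [0, 0, 0.087], [0, 0, 0.087], [0, 0, 0.087], [0, 0, 0.087], [0, 0, 0.087], [0, 0, 0.087]], claw=[120, 120, 120, 120, 120, 120, 120, 120, 120])

```text
time: 0.85
eef_pos: [0.5308, -0.2456, 0.2083]
tcp_rot: [0.739, 0.674, -0.0, -0.0]
wrist_force: [-0.0, 0.6, 0.0]
width: 0.0453
```

```bash
cat >> h.py <<'E'
L=np.array([.6563,.1266]);R_=np.array([.6373,-.0923]);ey=(L-R_)/np.linalg.norm(L-R_);ex=np.array([ey[1],-ey[0]]);M=(L+R_)/2
loc=lambda p:np.array([(p[:2]-M)@ex,(p[:2]-M)@ey])
def st():
    from scipy.spatial.transform import Rotation as Ro
    s=manip.observe();T=Ro.from_quat(s['tcp_rot']).as_matrix()
    print(s['time'],'loc',loc(s['eef_pos']).round(4),'z',s['eef_pos'][2],'w',s['width'],'toolx loc',(T[:2,0]@ex).round(3),(T[:2,0]@ey).round(3),'F',s['wrist_force'].round(1))
E
python3 - <<'E'
from h import *
st()
im=manip.get_image("scene")[:,:,::-1];cv2.imwrite("pics/scene1.png",im)
cv2.imwrite("pics/scene1c.png",cv2.resize(im[165:300,190:430],None,fx=3.3,fy=3.3,interpolation=cv2.INTER_CUBIC))
E
```

```text
0.85 loc [-0.0928 -0.2718] z 0.20829959974690038 w 0.0452979404449229 toolx loc 0.004 1.0 F [-0.   0.6  0. ]
```

View pics/scene1c.png

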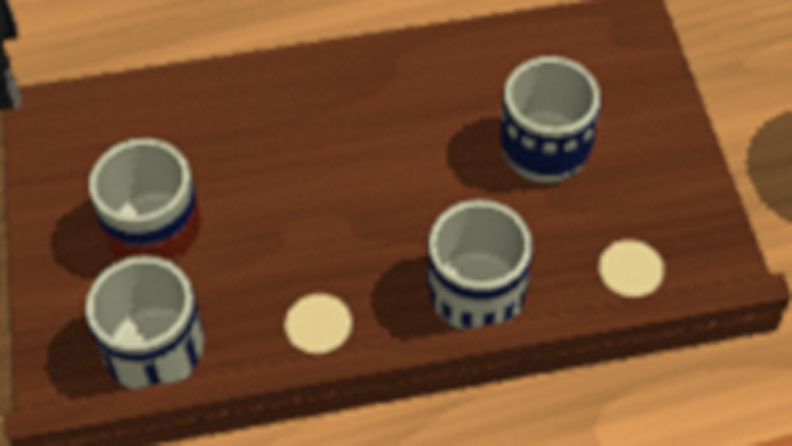

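The arm is out of the way in this view, so all four rims show: cup_blue (551,95), cup_rust (142,180), row_cup_left (480,244) and row_cup_right (140,300), in crop pixels.

Run:
```python
from h import *
for nm,c in dict(blue=(551,95),rust=(142,180),rowL=(480,244),rowR=(140,300)).items():
    print(nm,loc(ray("scene",np.array(c)/3.3+[190,165],.1)).round(4))
```

```text
blue [-0.1066  0.0755]
rust [-0.0906 -0.2088]
rowL [0.0014 0.0009]
rowR [-1.000e-04 -2.175e-01]
```

>>> jog_arm(linear=[[0, 0, 4], [0, 0, 8], [0, 0, 12], [0, 0, 14.5], [0, 0, 16], [0, 0, 16], [0, 0, 16]], rot=[[0, 0, 0], [0, 0, 0], [0, 0, 0], [0, 0, 0], [0, 0, 0], [0, 0, 0], [0, 0, 0]], claw=[120, 120, 120, 120, 120, 120, 120])

```text
time: 1.48
eef_pos: [0.5327, -0.2416, 0.048]
tcp_rot: [0.736, 0.677, 0.0, -0.001]
wrist_force: [-0.3, -0.0, 0.5]
width: 0.0454
```

>>> jog_arm(linear=[[0.8, 0, 0], [1.6, 0, 0], [2.2, 0, 0], [2.8, 0, 0], [3.5, 0, 0], [4.2, 0, 0], [4.9, 0, 0], [5.6, 0, 0], [6.3, 0, 0], [7.0, 0, 0]], rot=[[0, 0, 0], [0, 0, 0], [0, 0, 0], [0, 0, 0], [0, 0, 0], [0, 0, 0], [0, 0, 0], [0, 0, 0], [0, 0, 0], [0, 0, 0]], claw=[120, 120, 120, 120, 120, 120, 120, 120, 120, 120])

```text
time: 2.32
eef_pos: [0.5393, -0.1752, 0.0496]
tcp_rot: [0.738, 0.675, 0.0, 0.002]
wrist_force: [-0.5, -5.1, 5.2]
width: 0.0453
```

Run:
```python
from h import *
st()
im=manip.get_image("scene")[:,:,::-1];cv2.imwrite("pics/scene2.png",im)
cv2.imwrite("pics/scene2c.png",cv2.resize(im[165:300,190:430],None,fx=3.3,fy=3.3,interpolation=cv2.INTER_CUBIC))
```

```text
2.3167 loc [-0.0904 -0.2009] z 0.04957767471378098 w 0.045348837851597976 toolx loc 0.001 1.0 F [-0.5 -5.1  5.2]
```

View pics/scene2c.png

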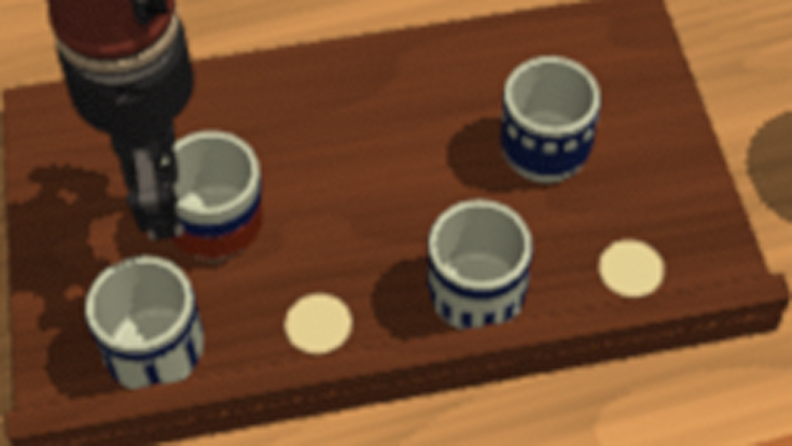

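The push works: cup_rust's rim has moved to crop (210,173), still upright. It has about 5 cm left to go sideways.

>>> jog_arm(linear=[[0.6, 0, 0], [1.3, 0, 0], [2.0, 0, 0], [2.7, 0, 0], [3.3, 0, 0], [3.8, 0, 0], [4.3, 0, 0], [4.6, 0, 0], [4.9, 0, 0], [5.0, 0, 0]], rot=[[0, 0, 0], [0, 0, 0], [0, 0, 0], [0, 0, 0], [0, 0, 0], [0, 0, 0], [0, 0, 0], [0, 0, 0], [0, 0, 0], [0, 0, 0]], claw=[120, 120, 120, 120, 120, 120, 120, 120, 120, 120])

```text
time: 3.2
eef_pos: [0.5428, -0.124, 0.049]
tcp_rot: [0.737, 0.676, 0.0, 0.0]
wrist_force: [-0.8, -5.1, 4.7]
width: 0.0454
```

>>> jog_arm(linear=[[-1.5, 0, 0], [-3, 0, 0], [-3, 0, -4], [-3, 0, -8], [-3, 0, -9], [-3, 0, -9]], rot=[[0, 0, 0], [0, 0, 0], [0, 0, 0], [0, 0, 0], [0, 0, 0], [0, 0, 0]], claw=[120, 120, 120, 120, 120, 120])

```text
time: 3.7
eef_pos: [0.5421, -0.1518, 0.1414]
tcp_rot: [0.736, 0.677, 0.003, 0.001]
wrist_force: [-0.6, 0.6, -0.5]
width: 0.0454
```

Run:
```python
from h import *
st()
im=manip.get_image("scene")[:,:,::-1];cv2.imwrite("pics/scene3.png",im)
cv2.imwrite("pics/scene3c.png",cv2.resize(im[165:300,190:430],None,fx=3.3,fy=3.3,interpolation=cv2.INTER_CUBIC))
```

```text
3.7 loc [-0.0897 -0.1773] z 0.14137257653804008 w 0.04543488552935276 toolx loc -0.002 1.0 F [-0.6  0.6 -0.5]
```

View pics/scene3c.png

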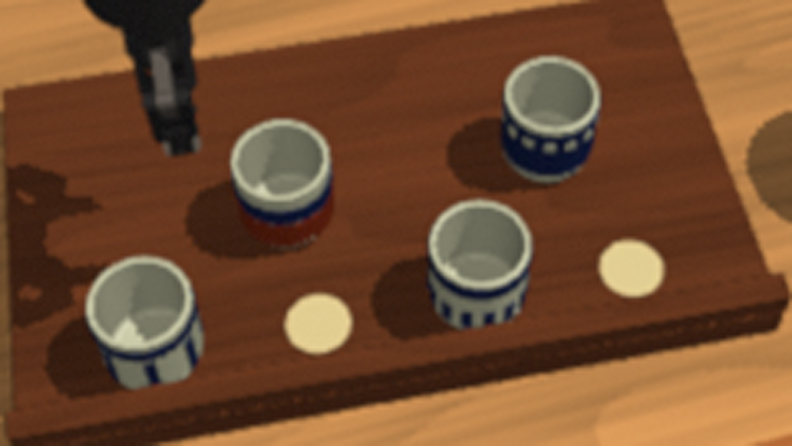

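cup_rust's rim is at crop (281,160), about Y=-0.112, so it's lined up with the right spot. Next I turn the tool 90° to push toward the ledge.

>>> jog_arm(linear=[[0, -2.5, 0], [0, -5, 0], [1, -6.5, 0], [3, -6.5, 0], [5, -6.5, 0], [6.6, -6.5, 0], [6.6, -6.5, 0], [6.6, -6.5, 0], [6.6, -6.5, 0], [6.6, -6.5, 0]], rot=[[0, 0, 0.12], [0, 0, 0.24], [0, 0, 0.36], [0, 0, 0.48], [0, 0, 0.6], [0, 0, 0.72], [0, 0, 0.84], [0, 0, 0.96], [0, 0, 1.08], [0, 0, 1.2]], claw=[120, 120, 120, 120, 120, 120, 120, 120, 120, 120])

```text
time: 4.58
eef_pos: [0.4788, -0.0807, 0.1364]
tcp_rot: [0.99, 0.139, -0.003, -0.001]
wrist_force: [-0.4, -0.7, -0.0]
width: 0.0451
```

>>> jog_arm(linear=[[0, 0, 0], [0, 0, 0], [0, 0, 0], [0, 0, 0], [0, 0, 0], [0, 0, 0]], rot=[[0, 0, 0.12], [0, 0, 0.24], [0, 0, 0.37], [0, 0, 0.37], [0, 0, 0.37], [0, 0, 0.37]], claw=[120, 120, 120, 120, 120, 120])

```text
time: 5.08
eef_pos: [0.4799, -0.0819, 0.1376]
tcp_rot: [0.999, -0.041, -0.001, -0.0]
wrist_force: [-0.4, 0.3, -0.0]
width: 0.0451
```

Run:
```python
from h import *
st()
print(loc(ray("scene",np.array((281,160))/3.3+[190,165],.1)).round(4))
```

```text
5.0833 loc [-0.1577 -0.1132] z 0.13760092864866713 w 0.04508824485938025 toolx loc 1.0 0.004 F [-0.4  0.3 -0. ]
[-0.0887 -0.116 ]
```

>>> jog_arm(linear=[[0, -0.3, 3], [0, -0.3, 6], [0, -0.3, 8], [0, -0.3, 8.8], [0, -0.3, 8.8], [0, -0.3, 8.8]], rot=[[0, 0, 0], [0, 0, 0], [0, 0, 0], [0, 0, 0], [0, 0, 0], [0, 0, 0]], claw=[120, 120, 120, 120, 120, 120])

```text
time: 5.58
eef_pos: [0.4812, -0.0802, 0.0509]
tcp_rot: [0.999, -0.043, -0.0, -0.0]
wrist_force: [-0.1, 0.0, 0.5]
width: 0.0453
```

>>> jog_arm(linear=[[1, 0, 0], [2, 0, 0], [3, 0, 0], [3.8, 0, 0], [4.6, 0, 0], [5.4, 0, 0], [6.2, 0, 0], [7.0, 0, 0], [7.8, 0, 0], [8.6, 0, 0]], rot=[[0, 0, 0], [0, 0, 0], [0, 0, 0], [0, 0, 0], [0, 0, 0], [0, 0, 0], [0, 0, 0], [0, 0, 0], [0, 0, 0], [0, 0, 0]], claw=[120, 120, 120, 120, 120, 120, 120, 120, 120, 120])

```text
time: 6.42
eef_pos: [0.5649, -0.0866, 0.0509]
tcp_rot: [0.999, -0.043, -0.003, -0.001]
wrist_force: [-7.1, -0.6, 7.5]
width: 0.0454
```

Run:
```python
from h import *
st()
im=manip.get_image("scene")[:,:,::-1];cv2.imwrite("pics/scene4.png",im)
cv2.imwrite("pics/scene4c.png",cv2.resize(im[165:300,190:430],None,fx=3.3,fy=3.3,interpolation=cv2.INTER_CUBIC))
```

```text
6.4167 loc [-0.0726 -0.1104] z 0.05087022190413928 w 0.04539808600116714 toolx loc 1.0 0.001 F [-7.1 -0.6  7.5]
```

View pics/scene4c.png

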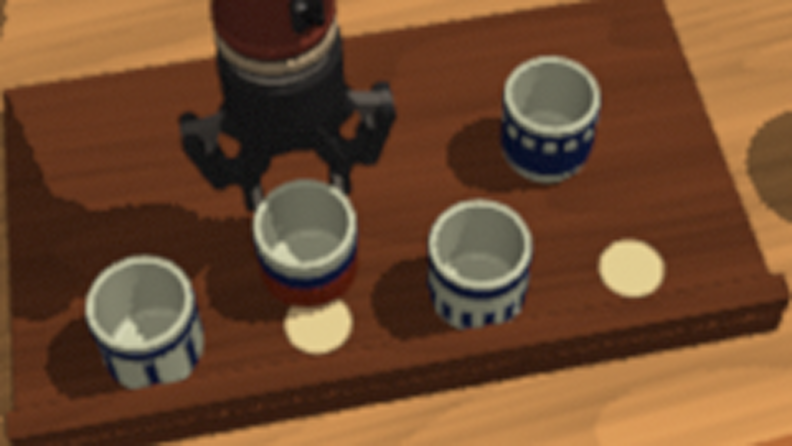

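cup_rust's rim is at crop (305,225), centred in the V between the fingers and heading for the spot at (318,323). Last stretch, slower.

>>> jog_arm(linear=[[0.6, 0, 0], [1.2, 0, 0], [1.7, 0, 0], [2.2, 0, 0], [2.6, 0, 0], [2.9, 0, 0], [3.2, 0, 0], [3.4, 0, 0], [3.5, 0, 0], [3.6, 0, 0]], rot=[[0, 0, 0], [0, 0, 0], [0, 0, 0], [0, 0, 0], [0, 0, 0], [0, 0, 0], [0, 0, 0], [0, 0, 0], [0, 0, 0], [0, 0, 0]], claw=[120, 120, 120, 120, 120, 120, 120, 120, 120, 120])

```text
time: 7.3
eef_pos: [0.6025, -0.0904, 0.0507]
tcp_rot: [0.999, -0.043, -0.0, -0.0]
wrist_force: [-3.8, 0.5, 2.2]
width: 0.0453
```

Run:
```python
from h import *
st()
```

```text
7.3 loc [-0.0348 -0.111 ] z 0.05065194858428677 w 0.04531191055689357 toolx loc 1.0 0.0 F [-3.8  0.5  2.2]
```

Force is still only sliding friction, so I creep on until it rises at the ledge.

>>> jog_arm(linear=[[0.1, 0, 0], [0.2, 0, 0], [0.3, 0, 0], [0.3, 0, 0]], rot=[[0, 0, 0], [0, 0, 0], [0, 0, 0], [0, 0, 0]], claw=[120, 120, 120, 120])

```text
time: 7.63
eef_pos: [0.6059, -0.0908, 0.0507]
tcp_rot: [0.999, -0.043, 0.0, 0.0]
wrist_force: [-3.0, 0.8, 1.9]
width: 0.0453
```

>>> jog_arm(linear=[[0.1, 0, 0], [0.2, 0, 0], [0.3, 0, 0], [0.3, 0, 0]], rot=[[0, 0, 0], [0, 0, 0], [0, 0, 0], [0, 0, 0]], claw=[120, 120, 120, 120])

```text
time: 7.97
eef_pos: [0.6064, -0.0909, 0.0511]
tcp_rot: [0.999, -0.043, -0.002, -0.001]
wrist_force: [-7.6, 1.0, 8.7]
width: 0.0454
```

Run:
```python
from h import *
st()
im=manip.get_image("scene")[:,:,::-1];cv2.imwrite("pics/scene5.png",im)
cv2.imwrite("pics/scene5c.png",cv2.resize(im[165:300,190:430],None,fx=3.3,fy=3.3,interpolation=cv2.INTER_CUBIC))
```

```text
7.9667 loc [-0.0309 -0.1111] z 0.05105015738708497 w 0.04543307504373854 toolx loc 1.0 0.0 F [-7.6  1.   8.7]
```

View pics/scene5c.png

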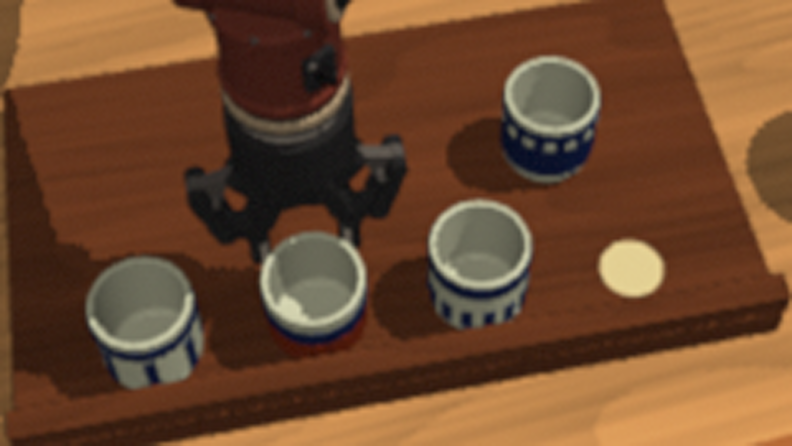

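The TCP moved only 0.5 mm for 3 mm commanded, and the force is rising. cup_rust (rim at crop (314,276)) is against the ledge, in line with the row and midway between the row cups. I retract and go behind cup_blue.

>>> jog_arm(linear=[[-1, 0, 0], [-2.5, 0, 0], [-4, 0, 0], [-4, 0, -3], [-4, 0, -6], [-4, 0, -9], [-4, 0, -9], [-4, 0, -9]], rot=[[0, 0, 0], [0, 0, 0], [0, 0, 0], [0, 0, 0], [0, 0, 0], [0, 0, 0], [0, 0, 0], [0, 0, 0]], claw=[120, 120, 120, 120, 120, 120, 120, 120])

```text
time: 8.68
eef_pos: [0.5717, -0.088, 0.1429]
tcp_rot: [0.999, -0.043, 0.004, 0.0]
wrist_force: [-0.7, 0.9, -0.5]
width: 0.0449
```

>>> jog_arm(linear=[[-3, -1.5, 0], [-6, -4, 0], [-8, -7, 0], [-9.8, -11, 0], [-9.8, -15, 0], [-9.8, -18.6, 0], [-9.8, -18.6, 0], [-9.8, -18.6, 0], [-9.8, -18.6, 0]], rot=[[0, 0, 0], [0, 0, 0], [0, 0, 0], [0, 0, 0], [0, 0, 0], [0, 0, 0], [0, 0, 0], [0, 0, 0], [0, 0, 0]], claw=[120, 120, 120, 120, 120, 120, 120, 120, 120])

```text
time: 9.43
eef_pos: [0.487, 0.1058, 0.1398]
tcp_rot: [0.999, -0.043, -0.0, 0.001]
wrist_force: [-0.2, 0.2, 0.0]
width: 0.0454
```

Run:
```python
from h import *
st()
```

```text
9.4333 loc [-0.1669  0.0745] z 0.1398275448819244 w 0.04537447070204568 toolx loc 1.0 0.001 F [-0.2  0.2  0. ]
```

>>> jog_arm(linear=[[0, 0, 3], [0, 0, 6], [0, 0, 8], [0, 0, 9], [0, 0, 9], [0, 0, 9]], rot=[[0, 0, 0], [0, 0, 0], [0, 0, 0], [0, 0, 0], [0, 0, 0], [0, 0, 0]], claw=[120, 120, 120, 120, 120, 120])

```text
time: 9.93
eef_pos: [0.4875, 0.1048, 0.0508]
tcp_rot: [0.999, -0.044, 0.0, 0.0]
wrist_force: [0.1, 0.5, 0.3]
width: 0.0453
```

>>> jog_arm(linear=[[1, 0, 0], [2, 0, 0], [2.8, 0, 0], [3.5, -0.2, 0], [4.2, -0.45, 0], [4.9, -0.75, 0], [5.6, -1.0, 0], [6.3, -1.25, 0], [7.0, -1.5, 0], [7.7, -1.75, 0]], rot=[[0, 0, 0], [0, 0, 0], [0, 0, 0], [0, 0, 0], [0, 0, 0], [0, 0, 0], [0, 0, 0], [0, 0, 0], [0, 0, 0], [0, 0, 0]], claw=[120, 120, 120, 120, 120, 120, 120, 120, 120, 120])

```text
time: 10.77
eef_pos: [0.566, 0.1172, 0.0509]
tcp_rot: [0.999, -0.043, -0.0, -0.0]
wrist_force: [-2.4, -1.3, 2.4]
width: 0.045
```

Run:
```python
from h import *
st()
im=manip.get_image("scene")[:,:,::-1];cv2.imwrite("pics/scene6.png",im)
cv2.imwrite("pics/scene6c.png",cv2.resize(im[165:300,190:430],None,fx=3.3,fy=3.3,interpolation=cv2.INTER_CUBIC))
```

```text
10.7667 loc [-0.0892  0.0927] z 0.050868828285102766 w 0.04498455553820171 toolx loc 1.0 0.0 F [-2.4 -1.3  2.4]
```

View pics/scene6c.png

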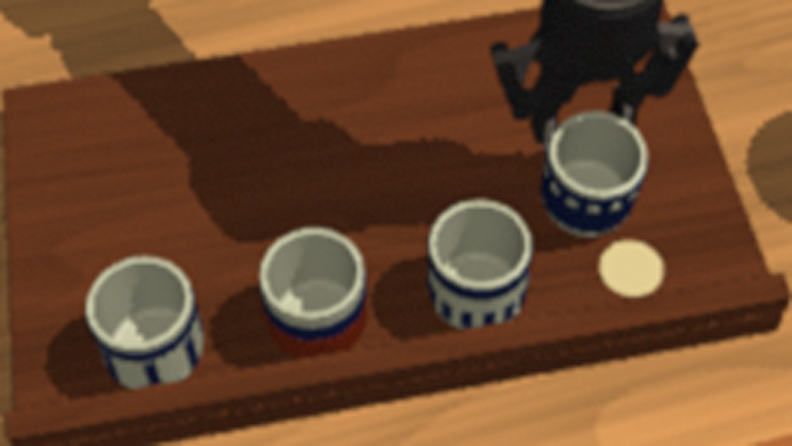

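cup_blue's rim is at crop (597,155), held in the V. cup_rust still stands in the row. Continuing.

>>> jog_arm(linear=[[0.7, -0.3, 0], [1.4, -0.6, 0], [2.1, -0.9, 0], [2.8, -1.2, 0], [3.4, -1.45, 0], [4.0, -1.65, 0], [4.5, -1.7, 0], [4.9, -1.7, 0], [5.2, -1.7, 0], [5.4, -1.7, 0]], rot=[[0, 0, 0], [0, 0, 0], [0, 0, 0], [0, 0, 0], [0, 0, 0], [0, 0, 0], [0, 0, 0], [0, 0, 0], [0, 0, 0], [0, 0, 0]], claw=[120, 120, 120, 120, 120, 120, 120, 120, 120, 120])

```text
time: 11.65
eef_pos: [0.6207, 0.1299, 0.0508]
tcp_rot: [0.999, -0.043, -0.0, -0.0]
wrist_force: [-2.8, 0.6, 3.9]
width: 0.045
```

>>> jog_arm(linear=[[0.1, 0, 0], [0.2, 0, 0], [0.3, 0, 0], [0.4, 0, 0], [0.4, 0, 0]], rot=[[0, 0, 0], [0, 0, 0], [0, 0, 0], [0, 0, 0], [0, 0, 0]], claw=[120, 120, 120, 120, 120])

```text
time: 12.07
eef_pos: [0.6247, 0.1291, 0.0508]
tcp_rot: [0.999, -0.043, 0.0, -0.0]
wrist_force: [-4.0, 0.9, 2.6]
width: 0.045
```

Run:
```python
from h import *
st()
```

```text
12.0667 loc [-0.0317  0.1096] z 0.05075550990703945 w 0.0449736107831705 toolx loc 1.0 0.0 F [-4.   0.9  2.6]
```

>>> jog_arm(linear=[[0.1, 0, 0], [0.2, 0, 0], [0.3, 0, 0], [0.3, 0, 0]], rot=[[0, 0, 0], [0, 0, 0], [0, 0, 0], [0, 0, 0]], claw=[120, 120, 120, 120])

```text
time: 12.4
eef_pos: [0.6257, 0.1287, 0.0511]
tcp_rot: [0.999, -0.043, -0.002, -0.0]
wrist_force: [-7.5, 0.2, 8.4]
width: 0.0453
```

The same signature as with cup_rust (1 mm for 3 mm commanded, force 7.5 N): cup_blue is at the ledge. I retract and check.

>>> jog_arm(linear=[[-1, 0, 0], [-2.5, 0, 0], [-4.5, 0, 0], [-7, 0, -3], [-10, 0, -6], [-12, 0, -9], [-12, 0, -9], [-12, 0, -9], [-12, 0, -9]], rot=[[0, 0, 0], [0, 0, 0], [0, 0, 0], [0, 0, 0], [0, 0, 0], [0, 0, 0], [0, 0, 0], [0, 0, 0], [0, 0, 0]], claw=[120, 120, 120, 120, 120, 120, 120, 120, 120])

```text
time: 13.15
eef_pos: [0.5096, 0.139, 0.1407]
tcp_rot: [0.999, -0.043, 0.002, 0.0]
wrist_force: [-0.6, -0.2, -0.4]
width: 0.0452
```

Run:
```python
from h import *
st()
im=manip.get_image("scene")[:,:,::-1];cv2.imwrite("pics/scene7.png",im)
cv2.imwrite("pics/scene7c.png",cv2.resize(im[165:300,190:430],None,fx=3.3,fy=3.3,interpolation=cv2.INTER_CUBIC))
```

```text
13.15 loc [-0.1472  0.1095] z 0.14069800580130037 w 0.04515629899107474 toolx loc 1.0 0.0 F [-0.6 -0.2 -0.4]
```

View pics/scene7c.png

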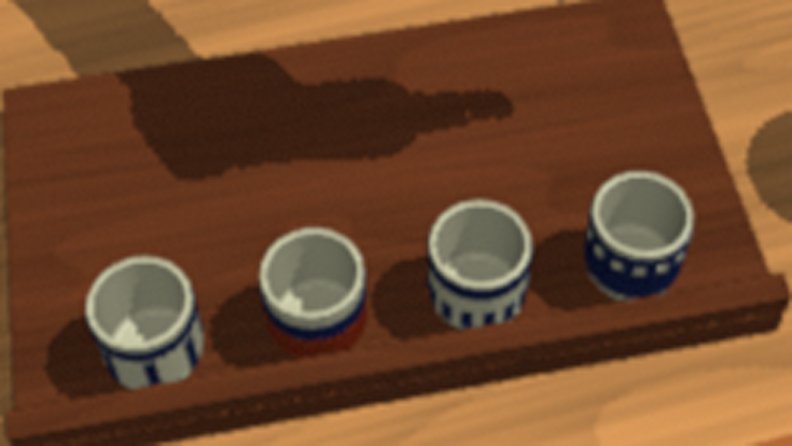

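All four rims lie on one line: tops at crop (140,256), (313,228), (480,199) and (641,171), evenly spaced. I do a numeric check, then hand in.

Run:
```python
from h import *
for nm,c in dict(rowR=(140,256),rust=(313,228),rowL=(480,199),blue=(641,171)).items():
    print(nm,loc(ray("scene",np.array(c)/3.3+[190,165],.1)).round(4))
manip.hand_in()
```

```text
rowR [-0.0322 -0.2149]
rust [-0.0315 -0.103 ]
rowL [-0.0323  0.0084]
blue [-0.0331  0.119 ]
the job is handed in; nothing more can be done
```

I pushed both cups into the row and handed the job in at about 13 s of the 64 s. cup_rust is at the right spot and cup_blue at the left. I used the half-open fingertips as a V and never gripped a cup.

**Final checks:**
- **Ledge gap:** In the last picture both cups stand upright. Their rims line up with the two row cups to within about 1 mm in depth. Each push ended with the tool stalling and the force rising to 7–8 N, which is contact with the ledge.
- **Centring:** Rim spacing along the row is 111.9, 111.4 and 110.6 mm against the nominal 110 mm, so each cup is within about 2 mm of its spot sideways. I took this relative to the row cups. The raw coordinates are 5–9 mm high in y because I cast rays from the rims' upper image edge rather than their centres.
- **Other objects:** The row cups show no visible movement. The last picture left out the bowl and caddy, and I did not check them again; the tool did not go near either.
- **Camera disagreement:** An early side-camera estimate of the cup positions was about 8 mm off the scene camera. I used the scene values.

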